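# Point out the shard and the chip it came from

## Robot

A 6-joint arm with a two-finger parallel gripper is mounted at the origin on the work surface. World frame = base frame: x ahead of the robot, y to its left, z up, the work surface at z = 0. Lengths are in m, angles in rad, forces in N, time in s.
With the tool pointing down it reaches from about 0.25 to 0.8 m from the base axis. Payload 8.5 kg.
Tool frame: the origin (TCP) lies on the centre line of the jaws, within the pads' length; the fingertips stand 25 mm ahead of it and the grasp point (between the pads) lies 6 mm ahead of it; x points along the fingers, y is the direction in which the jaws open and shut, and the axes are right-handed (so a half turn about x gives the same grasp; the last joint's range is limited). The gripper opens to 85 mm and grips with 20 to 120 N. Pads are 22 mm wide; open, the fingers measure 114 mm over their backs; the gripper's body (76 mm by 85 mm) begins 54 mm behind the grasp point. The pads swing forward as they close: fully open they stand 13 mm farther back than shut.
Start: joints at [-1.342, 0.238, -0.013, 1.319, 0, 1.571], TCP at [0.119, -0.511, 0.256] pointing down, gripper open.
Joint ranges: [-2.66, 2.66], [-1.03, 1.9], [-1.14, 1.46], [-1.82, 2.27], [-1.45, 1.34], [-3.14, 3.14]. Speed limits (rad/s): [2.22, 2.22, 2.79, 3.14, 3.14, 3.14].

## Interface

Orientations are given as a unit quaternion [w, x, y, z].
In Python, from plant import readout, cams, env gives the robot as it stands.
- The arm moves only by the tool play_rows, never from a script. Its argument "targets" is a list that holds one entry, the list of rows, each a list of 6 numbers: the shift along the world's x, y, z in mm, then the turn, a rotation vector about the world's x, y, z in degrees. A call has 1 to 12 rows; each row shifts and turns the commanded pose from where the row before left it; what a row does not reach is not made up. A row lasts 1/10 s, in which the tool goes at most 50 mm and 8.59 degrees, less where a joint would pass 70% of its speed; a pose out of reach is approached as far as the arm can. A call is refused whole if a number of a shift passes 50 or a number of a turn 8.59, either way. A call with a gripper value outside its range is refused whole. "fingers" is the finger opening in mm, from 0 to 85.4, set as the call begins (left out, the last holds). The fingers move at their own pace and stop on an object; the grip force is fixed at half the most. Time passes only in rows, so rows that do not move let the fingers close. It gives the time, the measured TCP pose, the force and the opening at its end, in the units of the state.
- readout.sense(): the state, without advancing time (a new reading comes with each control period).
- cams.read_camera(name): name is "side" or "top" or "wrist"; returns a dict with "image" (420x560x3 uint8, red, green, blue), "fovy" (degrees; the focal length in pixels is half the picture's height over the tangent of half this angle, whatever the lens; pixels are square), "cx", "cy" (the principal point, pixels), "rvec" (rotation vector, rad) and "tvec" (3), from world to camera coordinates, as OpenCV has them; the wrist camera has in their place "tool_from_camera" (4x4, takes a point from camera to tool coordinates, whose origin is the TCP and whose axes are the tool frame's). Camera axes: x right, y down, z forward; pixel columns grow to the right and rows downward; lengths in m; the calibration is good to about 2 mm. A picture is of the moment at which its call begins: read the wrist's pose just before it. There is no depth.
- env.hand_in(): hands the job in, once; it reports no verdict.
Trained networks look in the newest picture that a camera, given by its name, has taken for a name from the list of things; names that differ only in an ending like _2 or _b are one class to them, and where a whole thing is asked for, a point or a joint stands for the part that bears it (a point fixed in the world has none). Each returns a list of dicts, best first, with "score" (0 to 1); they miss things now and then, are a little off and sometimes report something else, mostly with a low value. They report only what shows in the picture. A call takes as long as a camera call. They do not tell look-alikes from the thing itself.
- cams.find_in(camera, target): "position" ([x, y, z] in m, in world coordinates, good to about 4 mm: the middle of the surface that is visible of it).
- cams.landmark_of(camera, target): "position" ([x, y, z] in m, in world coordinates, good to about 4 mm: a listed point, or the origin of a listed thing).
The state is a dict: "time_s": time; "qpos": joint angles; "dq": joint speeds; "joint_torque": joint torques, N m; "tcp_pos": TCP position; "orientation": TCP orientation; "ft_force": force on the tool from outside, world axes, zero at the start; "moment": the same for the moment, N m; "grip_width": opening from 0.0 (shut) to 1.0 (fully open).
Only numpy, scipy, OpenCV 4.12 (cv2) and the standard library are available. Lean on these libraries where they do the work, as an engineer would, in place of code of your own. Each camera call takes 0.05 s, during which the arm holds its last target.

## Task

Three broken clay pots stand on the board and their three broken-off pieces lie in the tray. Show the restorer which piece mends the pot with the gap in its rim: point straight down at the curved rim shard with the fingertips two or three centimetres above it and stay there for two seconds, then point in the same way down at the gap, two or three centimetres above the level of the rim, for two seconds, and finally raise the hand well clear (more than 20 cm above the table). Touch, move and lift nothing, point at no other piece or pot, and keep the hand high while passing over things.

Things in the scene. Friction and masses are not known exactly. Their poses are not given: they have to be found in the camera images.
- shard_top (a point): the middle of the upper face of the rim shard, about 18 mm above the table. The shard is a slightly curved, plate-like piece of dark clay, 50 mm (across the curve) x 30 mm, 5 mm thick, lying hollow side down in the tray, its broken edges paler: its shape is that of the gap in the chipped pot
- chip (a point): the middle of the gap in the chipped pot's rim, at rim height (102 mm above the table, 40 mm from the pot's axis, in the middle of the wall's thickness). The gap is 50 mm wide at the rim, 30 mm deep in its middle; its broken edge is of paler bare clay, as at every break
- chipped_pot: straight round pot, open at the top, dark clay, 85 mm across, 90 mm high, wall 5 mm, loose on the board; origin at the centre of its underside, its +x axis points to the gap in its rim
- mug: open round cup of the same clay, whole rim, 78 mm across, 82 mm high, with two short stubs on its +y side where its handle broke off; origin at the centre of its underside
- jar: closed squat lidded jar of the same clay, 80 mm across, 79 mm high with the small stub of its broken lid knob; origin at the centre of its underside
- rim_shard: the rim shard (see shard_top), loose in the tray; origin under its middle, on the tray floor
- handle_piece: the mug's broken handle, a half ring of round clay bar 11 mm thick, about 51 mm x 35 mm, lying flat in the tray, loose; origin about in the middle of the half ring, on the tray floor
- knob_piece: the jar's broken lid knob, a mushroom 24 mm across and 21 mm high, standing in the tray, loose; origin at the centre of its underside
- ware_board: fixed flat plywood board 115 mm (x) x 310 mm (y), 12 mm thick, on the table; the three pots stand in a row along it; origin at the centre of its underside
- piece_tray: fixed shallow wooden tray 120 mm (x) x 230 mm (y), 16 mm high, floor 5 mm thick, on the table; the three pieces lie in a row along it; origin at the centre of its underside
- brush_cup: bystander: white cup 80 mm across, 85 mm high, its brushes reach 185 mm above the table, beyond the board and tray; origin at the centre of its underside
- lacquer_jar: bystander: small amber jar with a black cap, 56 mm across, 50 mm high, beyond the work; origin at the centre of its underside
- engraver: bystander: black engraving handpiece 145 mm long on a low steel rest, 34 mm high, beyond the work; origin under the handpiece, on the table
Not all that is in view belongs to the job. What is shaped like the mug but purple or red is not meant. What is shaped like the handle_piece but pink is not meant.

How it is judged:
On the way, in this order (a step that is already met when the one before it is completed fails the run):
1. the fingertips point down at the rim shard, just above it, for two seconds (horizontal distance between the grasp point and shard_top below 0.02 m and height (world z) of the grasp point between 0.03 and 0.08 m), for 2 s.
2. the fingertips point down at the gap in the rim, just above it, for two seconds (horizontal distance between the grasp point and chip below 0.02 m and height (world z) of the grasp point between 0.114 and 0.164 m), for 2 s.
At the end, for the whole second after the job is handed in: Pointed first at the shard and then at the gap (grasp point, about 19 mm behind the tips, within 20 mm sideways and 12 to 62 mm above the named point, 2 s each); at the end the hand is more than 0.21 m above the table, every pot, piece and bystander is at rest within 6 mm of where it stood (height (world z) of the grasp point above 0.21 m and distance of each of chipped_pot, mug, jar, rim_shard, handle_piece, knob_piece, brush_cup, lacquer_jar, engraver from where it was at the start of the episode below 0.006 m and linear speed of each of chipped_pot, mug, jar, rim_shard, handle_piece, knob_piece, brush_cup, lacquer_jar, engraver below 0.02 m/s); the robot touches nothing.
It fails at once if the robot touches anything (contact force between any of the fingers, the arm and anything else above 0.3 N).
It fails at once if a pot, piece or bystander is moved or lifted (distance of any of chipped_pot, mug, jar, rim_shard, handle_piece, knob_piece, brush_cup, lacquer_jar, engraver from where it was at the start of the episode above 0.01 m).
It fails at once if the hand points at another piece or pot (grasp point within 18 mm sideways of a wrong piece, or 25 mm of a wrong pot's axis, and less than about 50 mm above its top) ((horizontal distance between the grasp point and handle_piece below 0.018 m and height (world z) of the grasp point below 0.07 m) or (horizontal distance between the grasp point and knob_piece below 0.018 m and height (world z) of the grasp point below 0.07 m) or (horizontal distance between the grasp point and mug below 0.025 m and height (world z) of the grasp point below 0.14 m) or (horizontal distance between the grasp point and jar below 0.025 m and height (world z) of the grasp point below 0.14 m)).
It also fails if it takes over 53 s, if anything falls off the work surface, if the arm or the gripper's body presses on something with over 40 N, if the wrist force passes 120 N, or if a joint passes its speed limit or range.

## Working session

There is one attempt and no reset: what is moved stays moved. The work goes in short steps, Python scripts to look and compute and a tool call to move; the robot and the scene stay as the last step left them, time stands still between calls to the robot, and variables do not carry over. Pictures are saved under pics/ and viewed, and the job is handed in when it is done.

Besides the shell and the picture viewer there is one more tool, called after ">>>" by a JSON object that holds its "op" and its "data", one argument or row to a line. play_rows: Moves the arm, as the interface text tells. Its arguments: {"type":"object","properties":{"targets":{"type":"array"},"fingers":{"type":"number"}},"required":["targets"]}

```bash
mkdir -p pics; python3 - <<'E'
from plant import readout,cams,env
import cv2
s=readout.sense();print(s['time_s'],s['tcp_pos'],s['orientation'],s['grip_width'])
for c in('top','side'):
    r=cams.read_camera(c);cv2.imwrite(f'pics/{c}0.png',r['image'][...,::-1])
    for t in('shard_top','chip','chipped_pot','rim_shard','mug','jar','handle_piece','knob_piece','brush_cup'):
        print(c,t,[([round(float(v),3) for v in d['position']],round(d['score'],2)) for d in cams.landmark_of(c,t)][:3])
print(readout.sense()['time_s'])
E
```

```text
0.0 [ 0.11898414 -0.51095053  0.25567061] [-0.08021004 -0.70242218 -0.08123181  0.70254595] 0.9954881776367803
top shard_top [([0.501, 0.191, 0.015], 0.69)]
top chip [([0.569, -0.3, 0.097], 0.74), ([0.505, 0.192, 0.003], 0.46)]
top chipped_pot [([0.536, -0.279, 0.009], 0.6)]
top rim_shard [([0.504, 0.189, 0.001], 0.79)]
top mug [([0.696, -0.164, 0.001], 0.84), ([0.409, -0.181, 0.002], 0.64), ([0.54, -0.176, 0.011], 0.6)]
top jar [([0.542, -0.077, 0.01], 0.56)]
top handle_piece [([0.477, 0.258, 0.005], 0.67), ([0.353, 0.272, -0.0], 0.62), ([0.542, -0.176, 0.012], 0.6)]
top knob_piece [([0.491, 0.131, 0.008], 0.39)]
top brush_cup [([0.764, -0.042, 0.002], 0.62)]
side shard_top [([0.502, 0.189, 0.023], 0.87)]
side chip [([0.564, -0.301, 0.103], 0.79)]
side chipped_pot [([0.74, 0.231, -0.002], 0.47), ([0.503, 0.189, 0.008], 0.33)]
side rim_shard [([0.502, 0.188, 0.007], 0.58)]
side mug [([0.406, -0.19, -0.002], 0.84), ([0.542, -0.175, 0.015], 0.78), ([0.694, -0.162, 0.001], 0.61)]
side jar [([0.548, -0.073, 0.012], 0.6)]
side handle_piece [([0.354, 0.272, 0.003], 0.92), ([0.476, 0.259, 0.007], 0.7), ([0.497, 0.122, 0.004], 0.32)]
side knob_piece [([0.692, -0.286, -0.001], 0.67), ([0.496, 0.12, 0.004], 0.51)]
side brush_cup [([0.765, -0.038, 0.001], 0.95)]
1.0
```

View pics/top0.png

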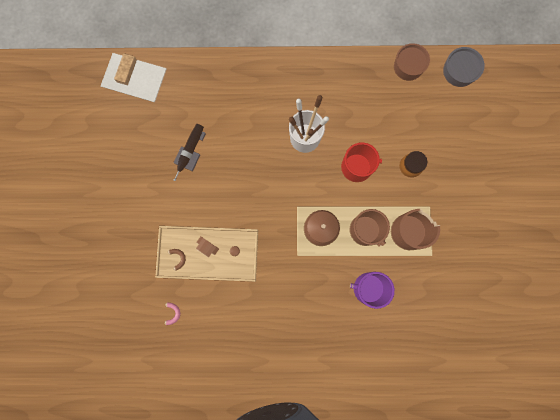

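View pics/side0.png

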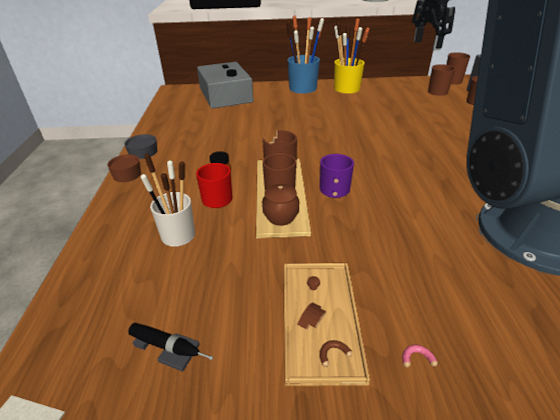

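```bash
python3 - <<'E'
from plant import cams
import cv2,numpy as np
out=[]
for c in('top','side'):
    r=cams.read_camera(c);im=r['image'][...,::-1].copy();f=210/np.tan(np.radians(r['fovy']/2))
    K=np.array([[f,0,r['cx']],[0,f,r['cy']],[0,0,1]])
    big=cv2.resize(im,None,fx=5,fy=5,interpolation=cv2.INTER_CUBIC)
    for i,P in enumerate([[.502,.190,.018],[.566,-.300,.102]]):
        p=cv2.projectPoints(np.array([P]),np.array(r['rvec']),np.array(r['tvec']),K,None)[0].ravel();print(c,P,p)
        b=big.copy();u,v=(p*5).astype(int);cv2.circle(b,(u,v),4,(0,255,0),1)
        b=cv2.copyMakeBorder(b,200,200,200,200,cv2.BORDER_CONSTANT)
        out.append(b[v+200-145:v+200+145,u+200-195:u+200+195])
cv2.imwrite('pics/crop0.png',np.vstack([np.hstack(out[:2]),np.hstack(out[2:])]))
E
```

```text
top [0.502, 0.19, 0.018] [206.69519076 246.69242168]
top [0.566, -0.3, 0.102] [430.84802323 213.48761356]
side [0.502, 0.19, 0.018] [311.74642627 310.52191682]
side [0.566, -0.3, 0.102] [266.56428889 132.28279586]
```

View pics/crop0.png

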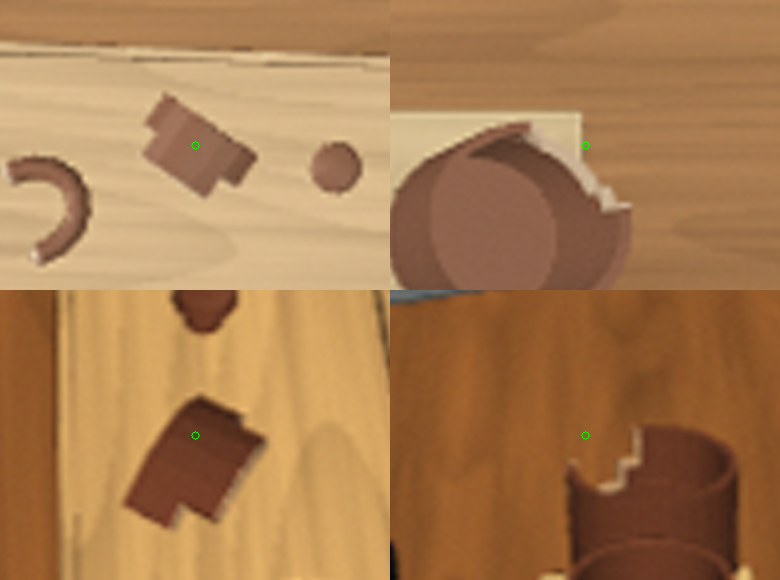

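The shard shows in the tray at top px (207,247), between the handle at (177,260) and the knob at (235,251). It is the only plate-like piece. The gap is in the right-hand pot on the board at top px (431,213), with a pale broken edge. The pink half ring and the red and purple mugs are look-alikes that I'll ignore. Next I move high towards the shard with the fingers nearly shut.

>>> {"op": "play_rows", "data": {
  "targets": [
    [[10,10,10,0,0,4],[15,30,10,0,0,5],[19,37,10,0,0,5],[19,37,0,0,0,5],[19,37,0,0,0,5],[19,37,0,0,0,5],[19,37,0,0,0,5],[19,37,0,0,0,5],[19,37,0,0,0,5],[19,37,0,0,0,5],[19,37,0,0,0,5],[19,30,0,0,0,5]]
  ],
  "fingers": 10
}}

```text
time_s: 2.3
tcp_pos: [0.3344, -0.1064, 0.2866]
orientation: [0.418, 0.571, 0.417, -0.571]
ft_force: [0.3, -0.5, 0.9]
grip_width: 0.121
```

```bash
python3 -c "
from plant import readout
s=readout.sense();print(s)"
```

```text
{'time_s': 2.3, 'qpos': array([-3.08072507e-01, -7.35704229e-02, -2.85123865e-01,  1.35846532e+00,
        1.12964274e-04,  1.57086798e+00]), 'dq': array([ 0.9907268 ,  0.14278225,  0.12620737, -0.02283477, -0.00624073,
        0.11137131]), 'joint_torque': array([ -7.07990751, -31.86895609,  33.35370898,   0.6573136 ,
         0.13794882,   0.05040373]), 'tcp_pos': array([ 0.33436064, -0.10636133,  0.28660072]), 'orientation': array([ 0.41754387,  0.57100326,  0.41714721, -0.57061423]), 'ft_force': array([ 0.33500709, -0.54400204,  0.94066914]), 'moment': array([-0.06042108, -0.0416761 , -0.03768366]), 'grip_width': 0.12087713384312546}
```

>>> {"op": "play_rows", "data": {
  "targets": [
    [[20,35,0,0,0,4],[20,35,0,0,0,4],[20,35,0,0,0,4],[20,35,0,0,0,4],[20,35,0,0,0,4],[20,35,0,0,0,4],[20,35,0,0,0,4],[14,26,0,0,0,4],[9,17,0,0,0,2],[5,9,0,0,0,0],[0,0,0,0,0,0],[0,0,0,0,0,0]]
  ]
}}

```text
time_s: 3.5
tcp_pos: [0.5017, 0.1881, 0.2863]
orientation: [0.565, 0.425, 0.565, -0.426]
ft_force: [0.4, -0.1, -0.1]
grip_width: 0.116
```

```bash
python3 - <<'E'
from plant import readout,cams
import cv2
s=readout.sense();print(s['time_s'],s['tcp_pos'],s['qpos'])
r=cams.read_camera('wrist');cv2.imwrite('pics/w1.png',r['image'][...,::-1])
for t in('shard_top','rim_shard'):print(t,[(d['position'],d['score']) for d in cams.landmark_of('wrist',t)])
E
```

```text
3.5 [0.50170015 0.18810298 0.28625505] [ 3.58849064e-01  2.49618868e-01  7.83165452e-02  1.40011543e+00
 -2.63938432e-04  1.64943479e+00]
shard_top [([0.5013, 0.1936, 0.0131], 0.57)]
rim_shard [([0.4993, 0.1906, 0.0019], 0.57), ([0.5433, -0.0733, 0.0113], 0.44)]
```

View pics/w1.png

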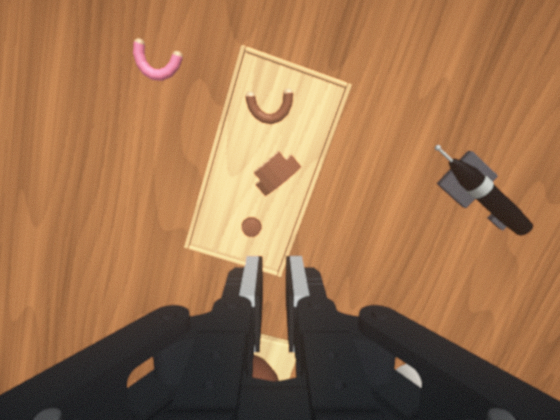

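The wrist view shows the shard at (277,173), between the handle (270,105) and the knob (251,227). Its position agrees with the other cameras to within 4 mm. I descend now and stay more than 2 s.

>>> {"op": "play_rows", "data": {
  "targets": [
    [[0,1,-15,0,0,0],[0,1,-30,0,0,0],[0,0,-30,0,0,0],[0,0,-30,0,0,0],[0,0,-30,0,0,0],[0,0,-30,0,0,0],[0,0,-20,0,0,0],[0,0,-14,0,0,0],[0,0,-10,0,0,0],[0,0,-6,0,0,0],[0,0,-3,0,0,0],[0,0,0,0,0,0]]
  ]
}}

```text
time_s: 4.85
tcp_pos: [0.5022, 0.1906, 0.0685]
orientation: [0.565, 0.425, 0.565, -0.425]
ft_force: [0.2, -0.1, -0.6]
grip_width: 0.12
```

>>> {"op": "play_rows", "data": {
  "targets": [
    [[0,0,0,0,0,0],[0,0,0,0,0,0],[0,0,0,0,0,0],[0,0,0,0,0,0],[0,0,0,0,0,0],[0,0,0,0,0,0],[0,0,0,0,0,0],[0,0,0,0,0,0],[0,0,0,0,0,0],[0,0,0,0,0,0],[0,0,0,0,0,0],[0,0,0,0,0,0]]
  ]
}}

```text
time_s: 6.05
tcp_pos: [0.502, 0.1907, 0.0683]
orientation: [0.565, 0.425, 0.565, -0.425]
ft_force: [-0.2, 0.3, 0.8]
grip_width: 0.116
```

```bash
python3 - <<'E'
from plant import readout,cams
import cv2,numpy as np
a=[cams.read_camera(c)['image'][...,::-1] for c in('side','top')]
side=cv2.resize(a[0][230:390,210:420],None,fx=2.7,fy=2.7)
cv2.imwrite('pics/s2.png',side)
s=readout.sense();print(s['time_s'],s['tcp_pos'],s['ft_force'])
E
```

```text
6.15 [0.50205346 0.19070167 0.06826543] [0.36062073 0.75423083 0.70573149]
```

View pics/s2.png

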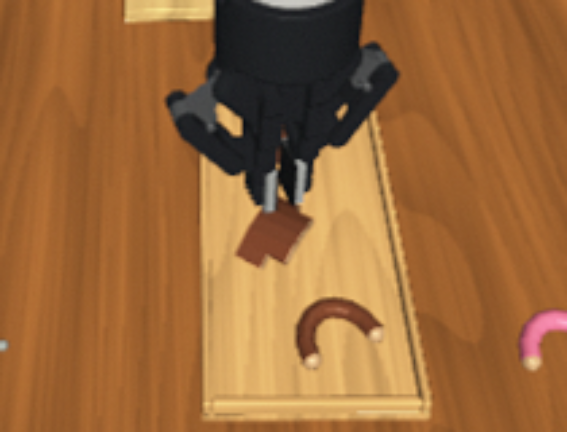

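>>> {"op": "play_rows", "data": {
  "targets": [
    [[0,0,0,0,0,0],[0,0,0,0,0,0],[0,0,0,0,0,0],[0,0,0,0,0,0],[0,0,0,0,0,0],[0,0,0,0,0,0],[0,0,0,0,0,0],[0,0,0,0,0,0],[0,0,0,0,0,0],[0,0,0,0,0,0],[0,0,0,0,0,0],[0,0,0,0,0,0]]
  ]
}}

```text
time_s: 7.35
tcp_pos: [0.5021, 0.1907, 0.0683]
orientation: [0.565, 0.425, 0.565, -0.425]
ft_force: [-0.4, 0.5, 0.1]
grip_width: 0.117
```

The crop shows the fingertips hovering over the shard with clear air beneath them. I hold a little longer, then rise and pass over high to the chipped pot.

>>> {"op": "play_rows", "data": {
  "targets": [
    [[0,0,0,0,0,0],[0,0,0,0,0,0],[0,0,0,0,0,0],[0,0,0,0,0,0],[0,0,10,0,0,0],[0,0,25,0,0,0],[0,0,35,0,0,0],[0,0,40,0,0,0],[0,0,40,0,0,0],[0,0,40,0,0,0],[0,0,25,0,0,0],[0,0,5,0,0,0]]
  ]
}}

```text
time_s: 8.55
tcp_pos: [0.503, 0.1911, 0.2924]
orientation: [0.566, 0.427, 0.564, -0.423]
ft_force: [0.6, -0.3, -0.9]
grip_width: 0.118
```

>>> {"op": "play_rows", "data": {
  "targets": [
    [[2,-15,0,0,0,-2],[4,-30,0,0,0,-3],[5,-40,0,0,0,-4],[5,-40,0,0,0,-4],[5,-40,0,0,0,-4],[5,-40,0,0,0,-4],[5,-40,0,0,0,-4],[5,-40,0,0,0,-4],[5,-40,0,0,0,-4],[5,-40,0,0,0,-4],[5,-40,0,0,0,-4],[5,-35,0,0,0,-4]]
  ]
}}

```text
time_s: 9.75
tcp_pos: [0.5569, -0.2518, 0.2868]
orientation: [-0.357, -0.609, -0.359, 0.61]
ft_force: [0.7, -0.1, -0.6]
grip_width: 0.12
```

>>> {"op": "play_rows", "data": {
  "targets": [
    [[4,-25,0,0,0,-4],[3,-15,0,0,0,0],[1,-11,0,0,0,0],[0,0,0,0,0,0],[0,0,0,0,0,0]]
  ]
}}

```text
time_s: 10.25
tcp_pos: [0.5659, -0.2996, 0.2881]
orientation: [-0.338, -0.621, -0.339, 0.621]
ft_force: [-1.1, 0.1, 0.2]
grip_width: 0.113
```

```bash
python3 - <<'E'
from plant import readout,cams
import cv2
s=readout.sense();print(s['time_s'],s['tcp_pos'],s['qpos'])
r=cams.read_camera('wrist');cv2.imwrite('pics/w3.png',r['image'][...,::-1])
for t in('chip','chipped_pot','mug','jar'):print(t,[(d['position'],d['score']) for d in cams.landmark_of('wrist',t)])
E
```

```text
10.25 [ 0.56589421 -0.29957935  0.28807638] [-4.86989446e-01  4.39738875e-01  3.65721764e-01  1.49757886e+00
  2.41681612e-04  1.65678836e+00]
chip [([0.5641, -0.3037, 0.1032], 0.71)]
chipped_pot [([0.5361, -0.275, 0.012], 0.79)]
mug [([0.4079, -0.1818, 0.0012], 0.71), ([0.5423, -0.1769, 0.0163], 0.64)]
jar []
```

View pics/w3.png

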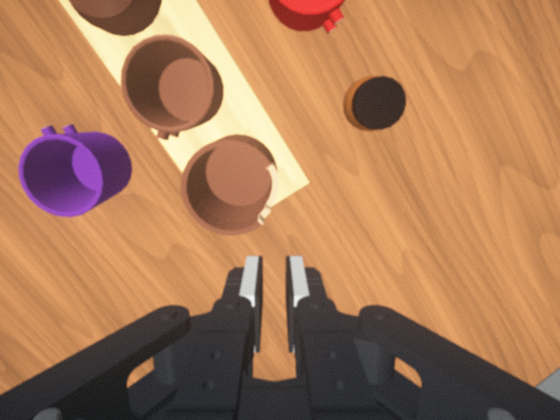

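The wrist view shows the chipped pot at (228,185) with the pale-edged gap at about (268,193), and the fitted position is (0.566, -0.302). I descend over the gap and hold.

>>> {"op": "play_rows", "data": {
  "targets": [
    [[0,-2,-10,0,0,0],[0,0,-20,0,0,0],[0,0,-25,0,0,0],[0,0,-25,0,0,0],[0,0,-20,0,0,0],[0,0,-15,0,0,0],[0,0,-10,0,0,0],[0,0,-6,0,0,0],[0,0,-3,0,0,0],[0,0,-2,0,0,0],[0,0,0,0,0,0],[0,0,0,0,0,0]]
  ]
}}

```text
time_s: 11.7
tcp_pos: [0.5663, -0.3024, 0.1528]
orientation: [0.338, 0.621, 0.338, -0.621]
ft_force: [-0.3, -0.5, 0.8]
grip_width: 0.116
```

>>> {"op": "play_rows", "data": {
  "targets": [
    [[0,0,0,0,0,0],[0,0,0,0,0,0],[0,0,0,0,0,0],[0,0,0,0,0,0],[0,0,0,0,0,0],[0,0,0,0,0,0],[0,0,0,0,0,0],[0,0,0,0,0,0],[0,0,0,0,0,0],[0,0,0,0,0,0],[0,0,0,0,0,0],[0,0,0,0,0,0]]
  ]
}}

```text
time_s: 12.9
tcp_pos: [0.5661, -0.3023, 0.1523]
orientation: [-0.338, -0.621, -0.338, 0.621]
ft_force: [-0.5, 0.2, 0.3]
grip_width: 0.118
```

```bash
python3 - <<'E'
from plant import readout,cams
import cv2,numpy as np
a=cams.read_camera('side')['image'][...,::-1];b=cams.read_camera('wrist')['image'][...,::-1]
cv2.imwrite('pics/s4.png',np.hstack([cv2.resize(a[60:240,190:370],(400,400)),cv2.resize(b,(400,400))]))
s=readout.sense();print(s['time_s'],s['tcp_pos'],s['ft_force'])
E
```

```text
13.0 [ 0.56605726 -0.30229836  0.15226317] [ 0.13198316  0.9389169  -0.28569421]
```

View pics/s4.png

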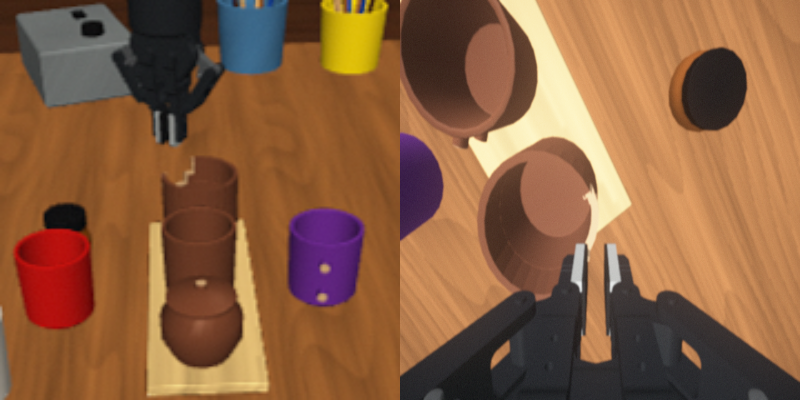

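>>> {"op": "play_rows", "data": {
  "targets": [
    [[0,0,0,0,0,0],[0,0,0,0,0,0],[0,0,0,0,0,0],[0,0,0,0,0,0],[0,0,0,0,0,0],[0,0,0,0,0,0],[0,0,0,0,0,0],[0,0,0,0,0,0],[0,0,0,0,0,0],[0,0,0,0,0,0],[0,0,0,0,0,0],[0,0,0,0,0,0]]
  ]
}}

```text
time_s: 14.2
tcp_pos: [0.5661, -0.3023, 0.1523]
orientation: [-0.338, -0.621, -0.338, 0.621]
ft_force: [-0.4, -0.1, 0.4]
grip_width: 0.116
```

The tips are above the gap with clear air beneath them. In the side view they look slightly left of the gap's middle, so I check the gap point with a model overlay before leaving.

```bash
python3 - <<'E'
from plant import cams
import cv2,numpy as np
out=[]
a=np.degrees(np.arctan2(-.302+.277,.566-.536))
for c,(u,v) in(('top',(415,225)),('side',(275,150))):
    r=cams.read_camera(c);f=210/np.tan(np.radians(r['fovy']/2))
    K=np.array([[f,0,r['cx']],[0,f,r['cy']],[0,0,1]])
    b=cv2.resize(cv2.imread(f'pics/{c}0.png'),None,fx=6,fy=6,interpolation=cv2.INTER_CUBIC)
    def pr(P):return cv2.projectPoints(np.array(P,float),np.array(r['rvec']),np.array(r['tvec']),K,None)[0].reshape(-1,2)*6+2.5
    for R in(.0375,.0425):
        t=np.radians(np.arange(0,360,3));C=pr(np.c_[.536+R*np.cos(t),-.277+R*np.sin(t),np.full(t.size,.102)])
        cv2.polylines(b,[C.astype(np.int32)],True,(0,255,0),1)
    h=np.degrees(np.arcsin(25/42.5))
    for d,col in((0,(0,0,255)),(-h,(255,0,0)),(h,(255,0,0))):
        t=np.radians(a+d);p=pr([[.536+.04*np.cos(t),-.277+.04*np.sin(t),.102]])[0].astype(int);cv2.circle(b,tuple(int(x) for x in p),5,col,2)
    out.append(b[v*6-200:v*6+200,u*6-200:u*6+200])
cv2.imwrite('pics/ov.png',np.hstack(out))
E
```

```text
(no output)
```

View pics/ov.png

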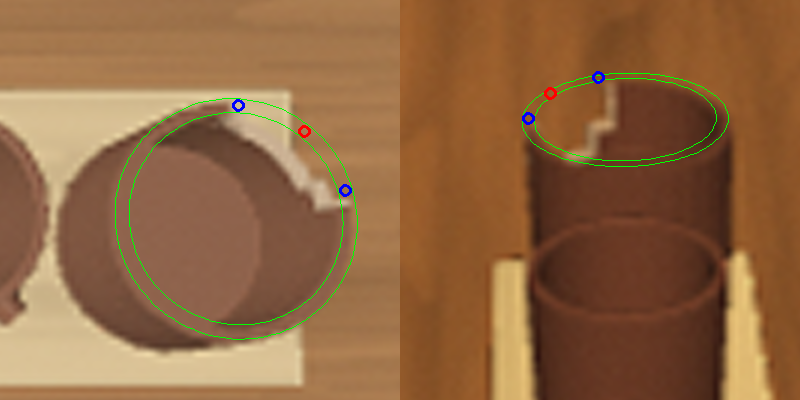

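The modelled rim and gap match both pictures to about 3–5 mm, well inside the 20 mm limit. I raise the hand now.

>>> {"op": "play_rows", "data": {
  "targets": [
    [[0,0,0,0,0,0],[0,0,10,0,0,0],[0,0,20,0,0,0],[0,0,30,0,0,0],[0,0,30,0,0,0],[0,0,30,0,0,0],[0,0,20,0,0,0],[0,0,10,0,0,0],[0,0,0,0,0,0],[0,0,0,0,0,0],[0,0,0,0,0,0],[0,0,0,0,0,0]]
  ]
}}

```text
time_s: 15.5
tcp_pos: [0.5657, -0.3021, 0.3011]
orientation: [-0.337, -0.621, -0.339, 0.622]
ft_force: [0.6, 0.4, -0.2]
grip_width: 0.116
```

```bash
python3 - <<'E'
from plant import readout,cams,env
import cv2,numpy as np
a=cams.read_camera('side')['image'][...,::-1]
d=cv2.absdiff(a,cv2.imread('pics/side0.png')).max(2)
print('diff below y=170,x<400:',(d[170:,:400]>40).sum())
print('diff at chipped pot:',(d[130:170,255:310]>40).sum())
s=readout.sense();print(s['time_s'],s['tcp_pos'],np.abs(s['dq']).max())
print(env.hand_in())
E
```

```text
diff below y=170,x<400: 0
diff at chipped pot: 0
15.55 [ 0.5658197  -0.30215058  0.30133892] 0.004916383702052546
the job is handed in; nothing more can be done
None
```

I pointed at the rim shard, then at the gap in the chipped pot's rim, raised the hand and handed the job in at 15.6 s. No verdict was reported.

- **Shard:** I held for just under 3 s at (0.502, 0.191). The grasp point was at about 0.062 m and the tips about 25 mm above the shard.
- **Gap:** I held for about 2.7 s at (0.566, -0.302). The grasp point was at about 0.146 m and the tips about 25 mm above the rim.
- **End:** The hand stopped with its grasp point at about 0.295 m.

**Checks:** At the end the side view matched the starting picture with no changed pixels around the board, tray, brush cup and engraver, so nothing there had visibly moved. I did not compare the top view. The wrist force stayed at about 1 N, which is noise level.

**Disagreement:** The position estimates for the gap, from the three cameras and a model overlay, differed by about 3–5 mm. That is well inside the 20 mm allowed.

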